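Pull-test a stick-on shelf hook with a spring balance

ROBOT

A 7-joint arm with a two-finger parallel gripper is mounted at the origin on the work surface. World frame = base frame: x ahead of the robot, y to its left, z up, the work surface at z = 0. Lengths are in mm, angles in rad, forces in N, time in s.
With the tool pointing down it reaches from about 400 to 750 mm from the base axis. Payload 19.5 kg.
Tool frame: the origin (TCP) lies midway between the tips of the shut fingers; the grasp point (between the pads) lies 19 mm behind it; z points along the fingers, y is the line along which they close (so a half turn about z gives the same grasp; the last joint's range is limited). The gripper opens to 85 mm and grips with 20 to 120 N. Pads are 22 mm wide; open, the fingers measure 114 mm over their backs; the gripper's body (76 mm by 85 mm) begins 54 mm behind the grasp point. The pads swing forward as they close: fully open they stand 13 mm farther back than shut.
Start: joints at [-1.354, 0.707, -0.028, 1.485, 0.022, 0.951, -0.075], TCP at [147.143, 555.827, 231.268] pointing down, gripper open.
Joint ranges: [-2.71, 2.71], [-0.32, 2.16], [-1.57, 1.52], [0, 2.45], [-1.46, 4.6], [0, 2.02], [-2.83, 2.83]. Speed limits (rad/s): [1.89, 1.89, 2.57, 2.57, 3.01, 3.01, 3.01].

INTERFACE

Orientations are given as a rotation vector (axis times angle).
In Python, from workcell import ctrl gives the robot as it stands.
- The arm moves only by the tool nudge_tcp, called after "Request:" as name(argument=value, ...), one argument or row to a line, values as JSON. Schema: {"type":"object","properties":{"increments":{"type":"array","items":{"type":"object","properties":{"finger_gap":{"type":"number"},"trans":{"type":"array","items":{"type":"number"},"minItems":3,"maxItems":3},"rz":{"type":"number"}},"additionalProperties":false,"required":["finger_gap"]},"minItems":1,"maxItems":5},"only":{"type":"string"},"quiet":{"type":"boolean"},"lines":{"type":"string"}},"required":["increments"],"additionalProperties":false}. increments is a list of rows, 1 to 5 of them, each an object with the fields finger_gap (the finger opening in mm), trans (a list: dx, dy, dz in mm), rz (a turn about the tool's z in rad); a field left out counts as zero (the opening has to be given); each row shifts and turns the commanded pose from where the row before left it, along the tool's axes as they then stand; what a row does not reach is not made up. A row lasts 1/10 s, in which the tool goes at most 50 mm and 0.15 rad, less where a joint would pass 70% of its speed; a pose out of reach is approached as far as the arm can. The fingers move at their own pace and stop on an object; the grip force is fixed at half the most. Time passes only in rows, so rows that do not move let the fingers close. The tool returns the time, the measured TCP pose, the force, the opening and the grip force at its end. only (a regular expression) keeps the lines of the reply that match it, lines (a string "A,B") keeps lines A to B, and quiet returns only ok. Input that does not fit is refused with a message, and nothing moves.
- ctrl.state(): the state, without advancing time (a new reading comes with each control period).
- ctrl.grab_frame(name): name is "scene" or "top" or "wrist"; returns a dict with "image" (400x640x3 uint8, red, green, blue), "fx", "fy", "cx", "cy" (pixels), "k1" (the pictures are not rectified: a ray, as slopes to the right and down, at radius r is drawn at 1 + k1 r^2 times it, then the intrinsics apply), "pose" (4x4, takes a point from camera to world coordinates); the wrist camera has in their place "tool_from_camera" (4x4, takes a point from camera to tool coordinates, whose origin is the TCP and whose axes are the flange's). Camera axes: x right, y down, z forward; pixel columns grow to the right and rows downward; lengths in mm; the calibration is good to about 2 mm. A picture is of the moment at which its call begins: read the wrist's pose just before it. There is no depth.
- ctrl.sign_off(): hands the job in; it is judged then, once.
The state is a dict: "time_s": time; "qpos": joint angles; "joint_vel": joint speeds; "tau": joint torques, N m; "eef_pos": TCP position; "orientation": TCP orientation; "wrist_force": force on the tool from outside, world axes, zero at the start; "moment": the same for the moment, N m; "opening": finger opening in mm; "grip_force": force on a finger pad.
Only numpy, scipy, OpenCV 4.12 (cv2) and the standard library are available. Lean on these libraries where they do the work, as an engineer would, in place of code of your own. Each camera call takes 0.05 s, during which the arm holds its last target. There are 200 camera calls.

TASK

The single-prong hook on the front of the shelf has just been stuck on: check that it bears a kilo. Pick up the spring balance by its tube, slip the plunger's ring down over the hook's upright prong, then pull level and straight out from the shelf until the broad ring mark on the plunger has just come out of the tube, never so far that the next thin mark shows. Finish holding the balance steady at that mark, still hooked on and gripped, and leave the other things on the shelf and the platform where they stand.

Things in the scene. Friction and masses are not known exactly. Their poses are not given: they have to be found in the camera images.
- balance: Tubular spring balance lying flat, 190 mm long, 0.15 kg: aluminium tube 26 mm in diameter, 100 mm long (grip here), between square black end caps (36 mm across, 14 mm long); wire loop behind; white plunger ending in a flat-lying steel ring in front. Origin: under the tube's middle, 18 mm below its axis. x: along the tube towards the ring; z: up. Mouth of the front cap: x = 64 mm.
- plunger (a joint): How far the plunger is drawn out of the tube, m: 0 sprung home, 0.070 at its stop. The spring pulls back 0.5 N at 0, 1.9 N more per 10 mm. Black rings on the plunger: thin ones reach the mouth at 0.010, 0.020, 0.030, 0.040 and 0.060; a broad one (4.5 mm), the 1 kg mark, is just wholly out of the mouth at 0.050.
- balance_eye (a point): Centre of the steel ring at the plunger's end (28 mm inside, 38 mm outside, wire 5 mm; it lies in the plane of the balance's x and y). With the plunger home it is 100 mm ahead of the balance's origin along x and 18 mm up; it moves along x as the plunger is drawn.
- hook: Hook to test: a single steel prong on a square plate (38 mm), stuck on the shelf's front, left, middle or right of three fittings. Origin: middle of the plate's back, on the front face, 103 mm above the work surface. x: level, into the shelf (out is -x); z: up. Round shank 8 mm thick, its top 4 mm below the origin, runs 36 mm out to an upright prong 8 mm thick.
- hook_tip (a point): Top of the upright prong, on its axis: 36 mm out from the shelf's front face, 22 mm above the hook's origin, 26 mm above the top of the shank.
- double_hook: Another fitting on the shelf's front, not to be used: two such prongs, 38 mm apart, on an oblong plate 70 mm wide. Origin and axes as for the hook.
- peg_hook: Another fitting on the shelf's front, not to be used: a straight level peg with a knob at its end, 36 mm out, on a round plate. Origin and axes as for the hook.
- shelf: Powder-coated metal ledge 740 mm long, 130 mm deep, top 125 mm above the work surface, with a 45 mm front apron facing the robot, on two steel brackets; a tilt-out plastic bin (200 mm tall) is fixed at its right-hand end. Origin: on the work surface under its middle, 65 mm behind the front face. x: level, front to back; y: along the shelf, to the left. Fixed.
- mug: White ceramic mug, 80 mm wide, 85 mm tall, on the shelf; origin centre of its underside. Bystander.
- tumbler: Plain steel tumbler, 68 mm wide, 90 mm tall, on the shelf; origin centre of its underside. Bystander.
- tin: Round steel tin with lid, 88 mm wide, 66 mm tall, on the shelf; origin centre of its underside. Bystander.
- cooker_lid: Aluminium pressure cooker lid, 204 mm wide with a black handle, lying on the platform to the right, 52 mm tall with its weight; origin centre of its underside. Bystander.
- scoop: Yellow plastic scoop, 190 mm long with its handle, 62 mm wide, 40 mm tall, lying on the platform just under the shelf's front; origin under the bowl's middle. Bystander.
- rolling_pin: Wooden rolling pin, 340 mm long, 42 mm thick, lying on the platform to the left; origin under its middle. Bystander.

How it is judged:
By the outcome, as a careful person would: the job done as asked, in the order asked, and still so for the second after the job is handed in, while the arm keeps its last pose, push and grip.
It also fails if it takes over 48 s, if anything falls off the work surface, if the arm or the gripper's body presses on something with over 40 N, if the wrist force passes 120 N, or if a joint passes its speed limit or range.

## Working session

There is one attempt and no reset: what is moved stays moved. The work goes in short steps, Python scripts to look and compute and a tool call to move; the robot and the scene stay as the last step left them, time stands still between calls to the robot, and variables do not carry over. Pictures are saved under pics/ and viewed, at most 10 in all, crops included, and the job is handed in when it is done.

```bash
ls; mkdir -p pics
```

Run:
```python
from workcell import ctrl
import cv2,numpy as np,pickle
s=ctrl.state();print({k:np.round(v,3).tolist() for k,v in s.items()})
for n in("scene","top"):
    f=ctrl.grab_frame(n);cv2.imwrite(f"pics/{n}0.png",f["image"][:,:,::-1]);pickle.dump(f,open(f"{n}0.pkl","wb"))
    print(n,f["fx"],f["fy"],f["cx"],f["cy"],f["k1"],np.round(f["pose"],3).tolist())
```

```text
pics
workcell.py
{'time_s': 0.0, 'qpos': [-1.354, 0.707, -0.028, 1.485, 0.022, 0.951, -0.076], 'joint_vel': [0.001, -0.0, -0.0, 0.002, 0.001, -0.001, 0.0], 'tau': [-0.0, -88.324, 1.235, -23.616, 0.017, 0.007, 0.0], 'eef_pos': [147.114, 555.575, 230.818], 'orientation': [-0.405, -3.115, 0.002], 'wrist_force': [0.432, -0.297, 0.717], 'moment': [-0.017, 0.009, -0.032], 'grip_force': 0.0, 'opening': 85.698}
scene 459.353224850363 459.353224850363 318.8831327312277 198.65850242494116 -0.09290287676696561 [[0.686, 0.424, -0.591, 1401.584], [0.728, -0.406, 0.553, -764.947], [-0.006, -0.809, -0.588, 897.992], [0.0, 0.0, 0.0, 1.0]]
top 382.74986608038853 382.74986608038853 325.2414935911112 200.38816475709444 -0.02718143475083101 [[0.021, -0.988, 0.153, 417.695], [-1.0, -0.022, -0.004, -12.17], [0.007, -0.153, -0.988, 1025.176], [0.0, 0.0, 0.0, 1.0]]
```

View pics/scene0.png

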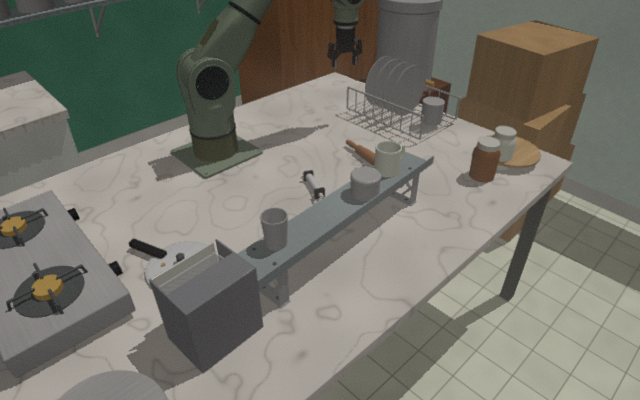

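View pics/top0.png

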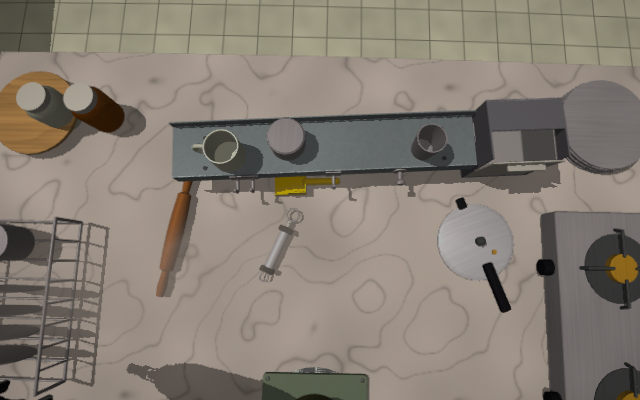

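The top view shows the balance at about (281,243), with its ring at (296,215) towards the shelf. The double hook is at (245,185), and there are single fittings at (334,178) and (400,176). I'll zoom in to tell those two apart.

Create h.py:
```python
import numpy as np,cv2,pickle
from scipy.spatial.transform import Rotation as R
def K(f): return np.array([[f["fx"],0,f["cx"]],[0,f["fy"],f["cy"]],[0,0,1.]])
D=lambda f:np.array([f["k1"],0,0,0.])
def ray(f,uv):
    p=cv2.undistortPoints(np.array([[uv]],float),K(f),D(f))[0,0]
    T=f["pose"];return T[:3,3],T[:3,:3]@np.array([p[0],p[1],1])
def onz(f,uv,z):
    o,d=ray(f,uv);return o+d*(z-o[2])/d[2]
def proj(f,P):
    T=np.linalg.inv(f["pose"]);p=T[:3,:3]@np.asarray(P,float)+T[:3,3]
    return cv2.projectPoints(p.reshape(1,1,3),np.zeros(3),np.zeros(3),K(f),D(f))[0].ravel()
def wrist():
    from workcell import ctrl
    s=ctrl.state();f=ctrl.grab_frame("wrist")
    T=np.eye(4);T[:3,:3]=R.from_rotvec(s["orientation"]).as_matrix();T[:3,3]=s["eef_pos"]
    f["pose"]=T@f["tool_from_camera"];return s,f
```

Run:
```python
import cv2,numpy as np,pickle
from h import *
f=pickle.load(open("top0.pkl","rb"));im=f["image"][:,:,::-1]
a=cv2.resize(im[160:220,220:420],None,fx=4,fy=4,interpolation=cv2.INTER_CUBIC)
b=cv2.resize(im[200:290,240:320],None,fx=3.6,fy=3.6,interpolation=cv2.INTER_CUBIC)
o=np.zeros((a.shape[0]+b.shape[0],800,3),np.uint8);o[:240]=a;o[240:,:b.shape[1]]=b
cv2.imwrite("pics/crop0.png",o)
for uv in[(334,184),(400,184),(245,184)]: print(onz(f,uv,125))
for uv in[(296,215),(291,230),(271,266)]: print(onz(f,uv,18))
```

```text
[597.06968255 -35.63209527 125.        ]
[ 600.64435735 -194.14937474  125.        ]
[592.36603766 177.49888959 125.        ]
[532.60885526  60.67018917  18.        ]
[492.64150027  72.53436722  18.        ]
[398.09297584 121.24419955  18.        ]
```

View pics/crop0.png

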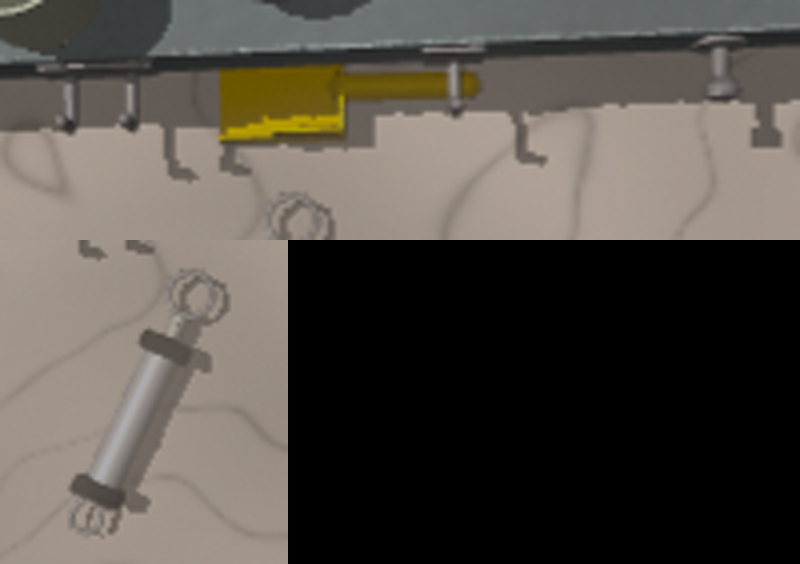

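The middle fitting is the hook: its prong stands upright and casts an L-shaped shadow, with the tip at about (334,187). The right one is the peg with the knob. Next I'll measure the positions.

Run:
```python
from h import *
f=pickle.load(open("top0.pkl","rb"));c=lambda x,y:(220+x/4-.4,160+y/4-.4);b=lambda x,y:(240+x/3.6-.4,200+(y-240)/3.6-.4)
print("tip",onz(f,c(457,109),125))
# plate tops z=122: left, mid, right
for p in[(93,66),(453,48),(719,38)]: print("plate",onz(f,c(*p),122))
print("ring",onz(f,b(198,297),18),"fcap",onz(f,b(165,346),25),"rcap",onz(f,b(97,490),25))
g=cv2.cvtColor(f["image"],cv2.COLOR_RGB2HSV)
print(g[180:196,334].tolist())
```

```text
tip [590.11390761 -35.39380828 125.        ]
plate [612.22126925 184.35705548 122.        ]
plate [628.12837934 -32.40176599 122.        ]
plate [ 638.03912509 -193.52925144  122.        ]
ring [531.37500592  64.33526124  18.        ] fcap [494.29924652  86.57276743  25.        ] rcap [390.24268332 131.46614883  25.        ]
[[14, 31, 106], [17, 33, 107], [14, 31, 108], [15, 29, 107], [10, 22, 103], [8, 16, 130], [4, 16, 113], [5, 22, 71], [11, 26, 77], [14, 34, 129], [15, 36, 172], [14, 35, 173], [14, 36, 172], [15, 36, 171], [13, 36, 172], [14, 36, 172]]
```

Request:
nudge_tcp(
  increments=[
    {"finger_gap":85,"trans":[-34,-30,0]},
    {"finger_gap":85,"trans":[-34,-30,0]},
    {"finger_gap":85,"trans":[-34,-30,0]},
    {"finger_gap":85,"trans":[-34,-30,0]},
    {"finger_gap":85,"trans":[-34,-30,0]},
  ],
)

```text
time_s: 0.6
eef_pos: [273.7, 365.7, 231.2]
orientation: [0.405, 3.115, -0.0]
wrist_force: [1.0, 0.3, -0.0]
opening: 85.4
grip_force: 0.0
```

Request:
nudge_tcp(
  increments=[
    {"finger_gap":85,"trans":[-34,-30,0]},
    {"finger_gap":85,"trans":[-34,-30,0]},
    {"finger_gap":85,"trans":[-34,-30,0]},
    {"finger_gap":85,"trans":[-34,-30,0]},
    {"finger_gap":85,"trans":[-34,-30,0]},
  ],
)

```text
time_s: 1.1
eef_pos: [399.7, 177.1, 231.3]
orientation: [-0.405, -3.115, 0.0]
wrist_force: [1.5, -0.1, -0.4]
opening: 84.8
grip_force: 0.0
```

Request:
nudge_tcp(
  increments=[
    {"finger_gap":85,"trans":[-34,-30,0]},
    {"finger_gap":85,"trans":[-34,-31,0]},
    {"finger_gap":85,"rz":0.085},
    {"finger_gap":85,"rz":0.085},
    {"finger_gap":85},
  ],
)

```text
time_s: 1.6
eef_pos: [449.1, 102.3, 231.1]
orientation: [-0.672, -3.069, 0.001]
wrist_force: [-0.3, -0.0, -0.3]
opening: 84.8
grip_force: 0.0
```

Run:
```python
from h import *
s,f=wrist();pickle.dump((s,f),open("w1.pkl","wb"));cv2.imwrite("pics/w1.png",f["image"][:,:,::-1]);print(s["eef_pos"],s["orientation"],s["time_s"])
```

```text
[449.12637781 102.25049977 231.14928387] [-6.71534076e-01 -3.06865787e+00  5.21319072e-04] 1.6
```

View pics/w1.png

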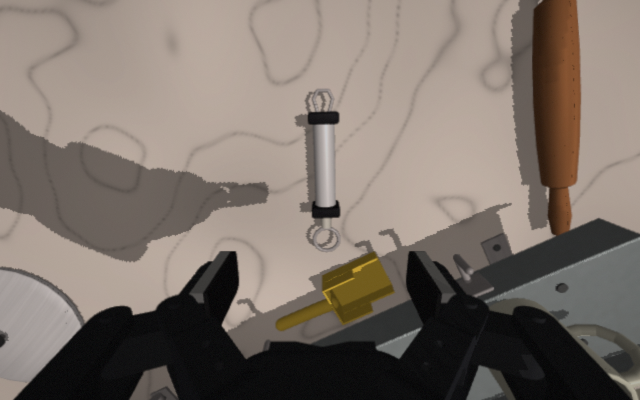

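The wrist view shows the balance nearly aligned with the tool: rear cap at (323,118), front cap at (326,209) and ring at about (325,236). I'll locate it precisely with masks.

Run:
```python
from h import *
s,f=pickle.load(open("w1.pkl","rb"));im=f["image"]
v=im.max(2);m=((v<60)*255).astype(np.uint8);m[:, :290]=0;m[:,360:]=0;m[225:]=0
n,_,st,ce=cv2.connectedComponentsWithStats(m)
P=[]
for i in range(1,n):
    if st[i][4]>60: print(st[i],ce[i]);P.append((st[i],onz(f,ce[i],32)))
for x in P: print(x[1])
d=P[1][1]-P[0][1];a=np.arctan2(d[1],d[0]);print("heading",np.degrees(a),"len",np.linalg.norm(d))
c=(P[1][1]+P[0][1])/2;print("origin",c)
u=np.array([np.cos(a),np.sin(a)])
print("ring",onz(f,(325,236),20)[:2]-c[:2],u*100)
M=R.from_rotvec(s["orientation"]).as_matrix();print("toolx heading",np.degrees(np.arctan2(M[1,0],M[0,0])))
g=np.r_[c[:2]+10*u,4];print("move tool",M.T@(g-s["eef_pos"]))
cv2.imwrite("pics/w1c.png",cv2.resize(im[80:260,260:390,::-1],None,fx=3,fy=3,interpolation=cv2.INTER_CUBIC))
```

```text
[308 112  31  13 365] [322.63561644 117.56164384]
[312 201  28  17 325] [324.90153846 210.79076923]
[389.49643866 131.12081001  32.        ]
[492.65201152  87.00020142  32.        ]
heading -23.156851143323163 len 112.19492107440594
origin [441.07422509 109.06050571  32.        ]
ring [ 87.87633375 -38.31724925] [ 91.94317521 -39.32496067]
toolx heading 155.31237314176096
move tool [1.10094839e-01 3.18054269e+00 2.27148088e+02]
```

Request:
nudge_tcp(
  increments=[
    {"finger_gap":85,"trans":[0,3,40],"rz":-0.03},
    {"finger_gap":85,"trans":[0,0,45]},
    {"finger_gap":85,"trans":[0,0,45]},
    {"finger_gap":85,"trans":[0,0,45]},
    {"finger_gap":85,"trans":[0,0,30]},
  ],
)

```text
time_s: 2.15
eef_pos: [449.5, 105.4, 23.8]
orientation: [-0.616, -3.079, 0.001]
wrist_force: [-0.7, 1.3, 0.2]
opening: 85.0
grip_force: 0.0
```

Request:
nudge_tcp(
  increments=[
    {"finger_gap":85,"trans":[0,0,15]},
    {"finger_gap":85,"trans":[0,0,7]},
    {"finger_gap":85},
    {"finger_gap":20},
    {"finger_gap":20},
  ],
)

```text
time_s: 2.65
eef_pos: [450.8, 105.3, 5.2]
orientation: [0.621, 3.078, 0.001]
wrist_force: [0.9, -0.0, 0.0]
opening: 58.6
grip_force: 0.0
```

Request:
nudge_tcp(
  increments=[
    {"finger_gap":20},
    {"finger_gap":20},
    {"finger_gap":20},
    {"finger_gap":20},
    {"finger_gap":20},
  ],
)

```text
time_s: 3.15
eef_pos: [450.6, 105.2, 4.9]
orientation: [0.622, 3.079, 0.0]
wrist_force: [-1.7, -1.3, 13.6]
opening: 23.9
grip_force: 58.1
```

Request:
nudge_tcp(
  increments=[
    {"finger_gap":20},
    {"finger_gap":20},
    {"finger_gap":20},
    {"finger_gap":20},
    {"finger_gap":20},
  ],
)

```text
time_s: 3.65
eef_pos: [450.6, 105.2, 4.9]
orientation: [0.622, 3.079, 0.0]
wrist_force: [-1.3, -1.4, 13.5]
opening: 24.0
grip_force: 58.1
```

Request:
nudge_tcp(
  increments=[
    {"finger_gap":20,"trans":[0,0,-15]},
    {"finger_gap":20,"trans":[0,0,-30]},
    {"finger_gap":20,"trans":[0,0,-40]},
    {"finger_gap":20,"trans":[0,0,-40]},
    {"finger_gap":20,"rz":-0.1},
  ],
)

```text
time_s: 4.15
eef_pos: [451.8, 105.4, 133.4]
orientation: [0.467, 3.101, 0.003]
wrist_force: [0.6, 0.4, -2.7]
opening: 23.7
grip_force: 59.8
```

Request:
nudge_tcp(
  increments=[
    {"finger_gap":20,"rz":-0.13},
    {"finger_gap":20,"rz":-0.13},
    {"finger_gap":20,"rz":-0.11},
    {"finger_gap":20},
    {"finger_gap":20},
  ],
)

```text
time_s: 4.65
eef_pos: [450.4, 105.0, 129.3]
orientation: [0.106, -3.14, 0.0]
wrist_force: [-0.3, -0.6, -1.7]
opening: 23.9
grip_force: 59.9
```

Run:
```python
from h import *
from workcell import ctrl
s,f=wrist();pickle.dump((s,f),open("w2.pkl","wb"));cv2.imwrite("pics/w2.png",f["image"][:,:,::-1]);print(s["eef_pos"],s["orientation"],s["time_s"],s["wrist_force"],s["moment"])
f=ctrl.grab_frame("top");pickle.dump(f,open("t2.pkl","wb"))
```

```text
[450.36673636 105.04541537 129.34818669] [ 1.06072023e-01 -3.13969911e+00  8.28788085e-05] 4.65 [-0.29836613 -0.61088471 -1.72774526] [0.00243979 0.00828348 0.00786512]
```

View pics/w2.png

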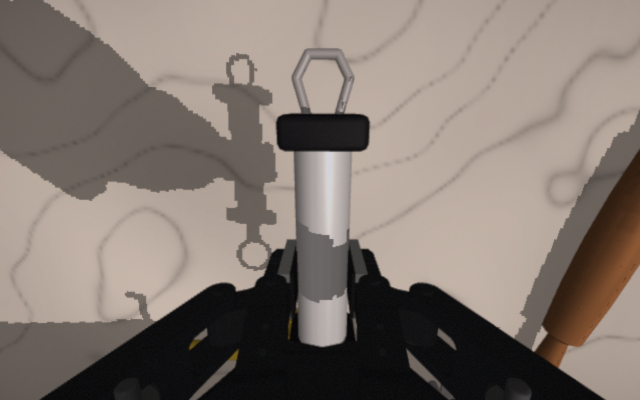

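The balance is held level, with its rear loop and cap visible and square to the fingers. The ring is hidden from the wrist camera, so I'll use the top camera to compare ring and prong.

Run:
```python
from h import *
s,_=pickle.load(open("w2.pkl","rb"));f=pickle.load(open("t2.pkl","rb"))
M=R.from_rotvec(s["orientation"]).as_matrix();h=np.arctan2(-M[1,0],-M[0,0]);print("heading",h)
u=np.array([np.cos(h),np.sin(h)]);print(M.round(3).tolist())
e=np.r_[s["eef_pos"][:2]+90*u,143];print("pred ring",e,proj(f,e))
im=f["image"][:,:,::-1]
cv2.imwrite("pics/t2c.png",cv2.resize(im[160:260,230:363],None,fx=6,fy=6,interpolation=cv2.INTER_CUBIC))
# shelf front edge heading: apron top rear/ edge by row gradient
g=cv2.cvtColor(im,cv2.COLOR_BGR2GRAY).astype(int)
pts=[]
for x in range(300,470,10):
    if abs(x-334)<14 or abs(x-400)<12: continue
    col=g[160:186,x];r=160+int(np.argmin(col));pts.append(onz(f,(x,r),125)[:2])
pts=np.array(pts);k=np.polyfit(pts[:,1],pts[:,0],1);print("shelf dx/dy",k,np.abs(np.polyval(k,pts[:,1])-pts[:,0]).max())
```

```text
heading 0.06754258125919214
[[-0.998, -0.067, -0.0], [-0.067, 0.998, -0.0], [0.0, -0.0, -1.0]]
pred ring [540.16152438 111.1196268  143.        ] [270.74762539 205.12490989]
shelf dx/dy [-6.21345807e-02  6.25538666e+02] 2.127625067109875
```

View pics/t2c.png

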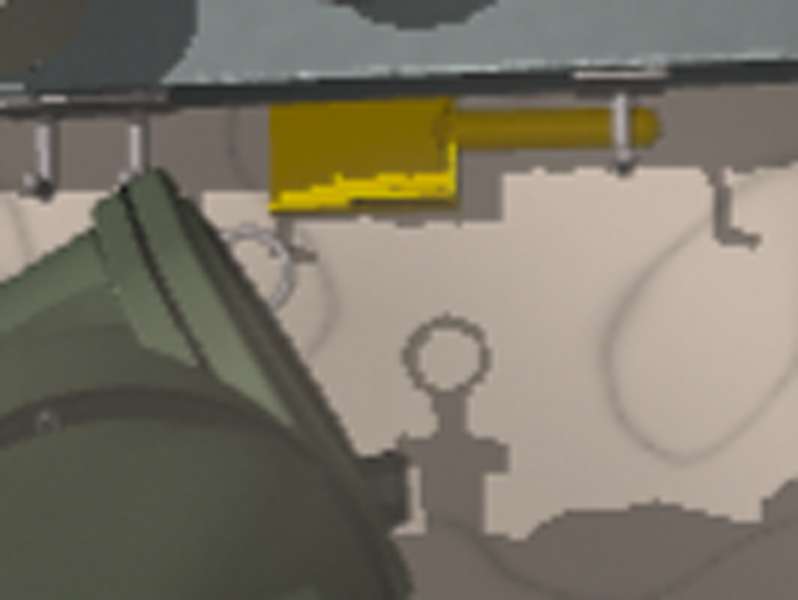

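Run:
```python
from h import *
f=pickle.load(open("t2.pkl","rb"))
for x in(588,591,594): print(x,proj(f,(x,-35,125)),"front rim",proj(f,(x-4,-35,125))[1],"front bottom",proj(f,(x-4,-35,91))[1],"plate front top",proj(f,(x+33,-33,122)))
print(f["image"][178:192,333:336].mean((1,2)).round(), f["image"][184:189,329:340].mean(2).round().tolist())
s,_=pickle.load(open("w2.pkl","rb"));M=R.from_rotvec(s["orientation"]).as_matrix()
u=-M[:,0]
for tx in (592,): print(M.T@(np.r_[tx,-35,0]-np.r_[(s["eef_pos"]+90*u)[:2],0]))
```

```text
588 [333.67005521 187.71453306] front rim 189.35895091245484 front bottom 191.8439306583742 plate front top [333.04520308 174.48868062]
591 [333.69199553 186.48268451] front rim 188.1254282737472 front bottom 190.65283905186308 plate front top [333.06721845 173.27441106]
594 [333.71390886 185.25209173] front rim 186.8931611755084 front bottom 189.46291292669562 plate front top [333.08920716 172.06139017]
[112. 118. 121. 121. 120. 117. 108. 133. 118.  81.  97. 145. 184. 183.] [[83.0, 83.0, 88.0, 110.0, 130.0, 113.0, 81.0, 90.0, 87.0, 89.0, 112.0], [112.0, 113.0, 112.0, 118.0, 143.0, 143.0, 113.0, 111.0, 112.0, 112.0, 111.0], [112.0, 113.0, 110.0, 108.0, 130.0, 126.0, 98.0, 97.0, 112.0, 112.0, 112.0], [123.0, 121.0, 110.0, 97.0, 77.0, 79.0, 88.0, 123.0, 123.0, 123.0, 122.0], [184.0, 170.0, 128.0, 128.0, 79.0, 84.0, 129.0, 183.0, 184.0, 184.0, 183.0]]
[-4.18584827e+01 -1.49285098e+02  3.00364320e-03]
```

Request:
nudge_tcp(
  increments=[
    {"finger_gap":20,"trans":[0,-30,0]},
    {"finger_gap":20,"trans":[0,-40,0]},
    {"finger_gap":20,"trans":[0,-40,0]},
    {"finger_gap":20,"trans":[0,-30,0]},
    {"finger_gap":20,"trans":[0,-9,0]},
  ],
)

```text
time_s: 5.25
eef_pos: [460.8, -46.7, 129.2]
orientation: [0.103, -3.139, 0.002]
wrist_force: [-0.4, 0.1, -1.5]
opening: 23.7
grip_force: 59.8
```

Request:
nudge_tcp(
  increments=[
    {"finger_gap":20,"trans":[-12,0,0]},
    {"finger_gap":20,"trans":[-15,0,0]},
    {"finger_gap":20,"trans":[-15,0,0]},
    {"finger_gap":20},
    {"finger_gap":20},
  ],
)

```text
time_s: 5.75
eef_pos: [502.5, -40.0, 129.2]
orientation: [0.111, -3.139, -0.0]
wrist_force: [-0.2, 0.0, -1.2]
opening: 23.8
grip_force: 59.8
```

Run:
```python
from h import *
from workcell import ctrl
s=ctrl.state();f=ctrl.grab_frame("top");pickle.dump((s,f),open("t3.pkl","wb"));g=ctrl.grab_frame("scene")
print(s["eef_pos"],s["wrist_force"],s["time_s"])
M=R.from_rotvec(s["orientation"]).as_matrix();r=s["eef_pos"]-90*M[:,0];r[2]=142;print(r,proj(f,r),proj(g,r))
a=cv2.resize(f["image"][165:225,300:367],None,fx=8,fy=8,interpolation=cv2.INTER_CUBIC)
p=proj(g,r).astype(int);b=cv2.resize(g["image"][p[1]-30:p[1]+30,p[0]-16:p[0]+16],None,fx=8,fy=8,interpolation=cv2.INTER_CUBIC)
cv2.imwrite("pics/t3.png",np.hstack([a,b])[:,:,::-1])
```

```text
[502.48120075 -39.96882342 129.1530982 ] [-0.16551818  0.02912031 -1.16439163] 5.75
[592.25526637 -33.59593252 142.        ] [333.31189937 184.58093422] [312.3263727 188.5508954]
```

View pics/t3.png

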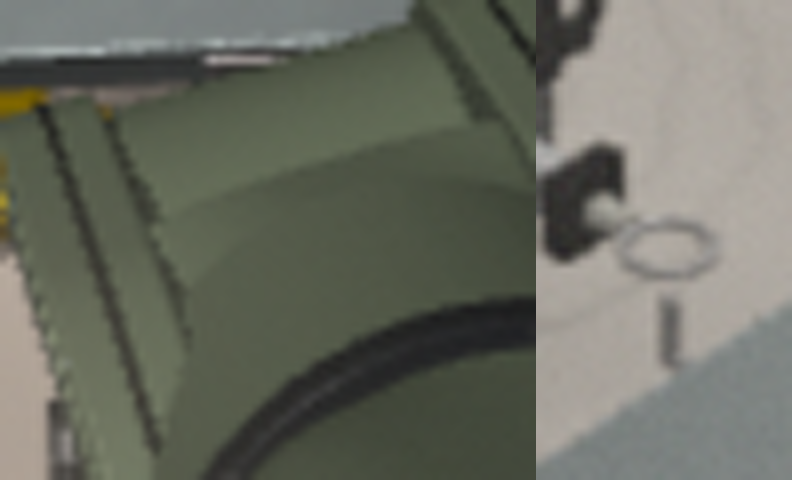

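The scene crop shows the ring at about (312,189) straight above the prong's top at about (312,194). The arm hides it from the top camera. I'll lower it carefully and watch the force.

Request:
nudge_tcp(
  increments=[
    {"finger_gap":20,"trans":[-1,-1.5,4]},
    {"finger_gap":20,"trans":[0,0,6]},
    {"finger_gap":20,"trans":[0,0,6]},
    {"finger_gap":20,"trans":[0,0,6]},
    {"finger_gap":20},
  ],
)

```text
time_s: 6.35
eef_pos: [503.6, -41.9, 106.4]
orientation: [0.112, -3.138, -0.0]
wrist_force: [-0.2, 0.4, -1.6]
opening: 24.0
grip_force: 59.8
```

Request:
nudge_tcp(
  increments=[
    {"finger_gap":20,"trans":[0,0,6]},
    {"finger_gap":20,"trans":[0,0,6]},
    {"finger_gap":20},
    {"finger_gap":20},
    {"finger_gap":20},
  ],
)

```text
time_s: 6.85
eef_pos: [504.1, -41.9, 95.5]
orientation: [-0.112, 3.139, -0.0]
wrist_force: [-0.3, -0.8, -1.9]
opening: 24.2
grip_force: 59.8
```

Run:
```python
from h import *
from workcell import ctrl
s=ctrl.state();f=ctrl.grab_frame("top");g=ctrl.grab_frame("scene")
print(s["eef_pos"],s["wrist_force"],s["time_s"])
M=R.from_rotvec(s["orientation"]).as_matrix();r=s["eef_pos"]-90*M[:,0];r[2]=108;print(proj(g,r))
p=proj(g,r).astype(int);b=cv2.resize(g["image"][p[1]-25:p[1]+25,p[0]-30:p[0]+30],None,fx=10,fy=10,interpolation=cv2.INTER_CUBIC)
cv2.imwrite("pics/t4.png",b[:,:,::-1])
```

```text
[504.06797892 -41.9206552   95.46028487] [-0.30759406 -0.7961998  -1.85657576] 6.85
[312.37160046 198.57929302]
```

View pics/t4.png

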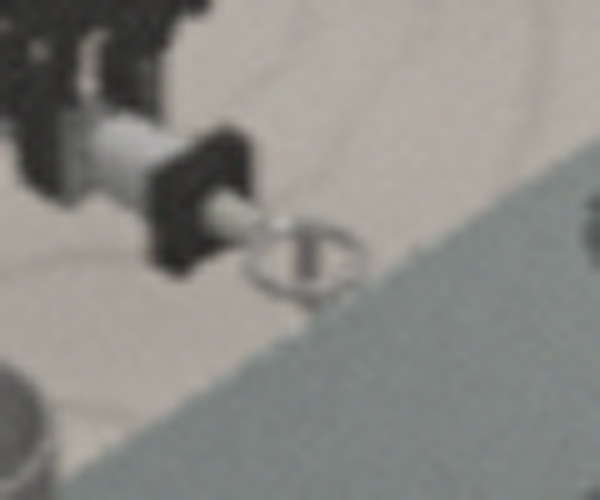

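The prong stands up through the ring at about (308,255) in the crop. Now I'll pull in stages and fit force against travel.

Create meas.py:
```python
from h import *
from workcell import ctrl
W=[];X=[]
for i in range(10):
    s=ctrl.state();W.append(s["wrist_force"]);X.append(s["eef_pos"]);f=ctrl.grab_frame("top")
M=R.from_rotvec(s["orientation"]).as_matrix();u=M[:,0]
X=np.mean(X,0);W=np.array(W)
print("pull",(504.07-X[0])/-u[0],"X",X.round(2),"F along",(W@u).mean().round(2),"sd",(W@u).std().round(2),"W",W.mean(0).round(2),"head",np.arctan2(-u[1],-u[0]).round(4),"open",s["opening"],"t",s["time_s"])
```

```bash
python3 meas.py
```

```text
pull 0.03428795933190749 X [504.04 -41.92  95.4 ] F along 0.08 sd 0.57 W [-0.09  0.09 -1.54] head 0.0712 open 24.045298414932 t 7.4
```

Request:
nudge_tcp(
  increments=[
    {"finger_gap":20,"trans":[5,0,0]},
    {"finger_gap":20,"trans":[5,0,0]},
    {"finger_gap":20,"trans":[5,0,0]},
    {"finger_gap":20,"trans":[5,0,0]},
    {"finger_gap":20},
  ],
)

```text
time_s: 7.95
eef_pos: [483.7, -43.4, 95.5]
orientation: [-0.112, 3.139, -0.0]
wrist_force: [2.1, 0.3, -2.4]
opening: 23.7
grip_force: 59.8
```

```bash
python3 meas.py
```

```text
pull 19.946093433186263 X [484.17 -43.32  95.36] F along -2.39 sd 0.55 W [ 2.37  0.37 -1.5 ] head 0.0712 open 23.83969718671303 t 8.4
```

Request:
nudge_tcp(
  increments=[
    {"finger_gap":20,"trans":[5,0,0]},
    {"finger_gap":20,"trans":[5,0,0]},
    {"finger_gap":20},
    {"finger_gap":20},
  ],
)

```text
time_s: 8.85
eef_pos: [474.2, -44.1, 95.4]
orientation: [-0.112, 3.139, -0.0]
wrist_force: [4.8, -0.1, -0.7]
opening: 24.0
grip_force: 59.8
```

```bash
python3 meas.py
```

```text
pull 29.951374842936673 X [474.19 -44.03  95.34] F along -4.35 sd 0.34 W [ 4.35  0.28 -1.27] head 0.0712 open 24.042539789025966 t 9.3
```

Request:
nudge_tcp(
  increments=[
    {"finger_gap":20,"trans":[5,0,0]},
    {"finger_gap":20,"trans":[5,0,0]},
    {"finger_gap":20},
    {"finger_gap":20},
  ],
)

```text
time_s: 9.75
eef_pos: [464.5, -44.7, 95.4]
orientation: [-0.112, 3.139, -0.0]
wrist_force: [5.8, -0.0, -2.3]
opening: 24.2
grip_force: 59.8
```

```bash
python3 meas.py
```

```text
pull 39.62596215484586 X [464.54 -44.71  95.38] F along -5.93 sd 0.55 W [ 5.93  0.33 -1.52] head 0.0712 open 24.06564564602705 t 10.2
```

Request:
nudge_tcp(
  increments=[
    {"finger_gap":20,"trans":[5,0,0]},
    {"finger_gap":20,"trans":[5,0,0]},
    {"finger_gap":20},
    {"finger_gap":20},
  ],
)

```text
time_s: 10.65
eef_pos: [454.9, -45.4, 95.5]
orientation: [-0.112, 3.138, 0.0]
wrist_force: [7.7, 0.6, -1.5]
opening: 24.1
grip_force: 59.8
```

```bash
python3 meas.py
```

```text
pull 49.264267666822334 X [454.93 -45.35  95.44] F along -7.87 sd 0.5 W [ 7.84  0.81 -1.9 ] head 0.0713 open 24.06187678688401 t 11.1
```

Request:
nudge_tcp(
  increments=[
    {"finger_gap":20,"trans":[5,0,0]},
    {"finger_gap":20,"trans":[4,0,0]},
    {"finger_gap":20,"trans":[3,0,0]},
    {"finger_gap":20,"trans":[2.5,0,0]},
    {"finger_gap":20},
  ],
)

```text
time_s: 11.65
eef_pos: [440.8, -46.3, 95.5]
orientation: [-0.112, 3.137, 0.0]
wrist_force: [11.6, 0.8, -1.1]
opening: 24.3
grip_force: 59.7
```

Request:
nudge_tcp(
  increments=[
    {"finger_gap":20},
    {"finger_gap":20},
  ],
)

```text
time_s: 11.85
eef_pos: [441.0, -46.3, 95.5]
orientation: [-0.112, 3.137, 0.0]
wrist_force: [10.2, 0.7, -2.3]
opening: 24.0
grip_force: 59.7
```

```bash
python3 meas.py;python3 meas.py
```

Run:
```python
from h import *
from workcell import ctrl
f=ctrl.grab_frame("top");g=ctrl.grab_frame("scene");s=ctrl.state()
M=R.from_rotvec(s["orientation"]).as_matrix();r=s["eef_pos"]-100*M[:,0];r[2]=108
p=proj(g,r).astype(int);b=cv2.resize(g["image"][p[1]-25:p[1]+25,p[0]-33:p[0]+33],None,fx=8,fy=8,interpolation=cv2.INTER_CUBIC)
p=proj(f,r).astype(int);a=cv2.resize(f["image"][p[1]-25:p[1]+25,p[0]-16:p[0]+17],None,fx=8,fy=8,interpolation=cv2.INTER_CUBIC)
cv2.imwrite("pics/t5.png",np.hstack([b,a])[:,:,::-1])
```

```text
pull 63.23672203788416 X [440.99 -46.3   95.51] F along -9.92 sd 0.49 W [ 9.88  0.92 -1.78] head 0.0713 open 23.85830530836502 t 12.3
pull 63.23054958047521 X [441.   -46.31  95.51] F along -10.38 sd 0.41 W [10.36  0.78 -1.72] head 0.0712 open 23.87854022330161 t 12.8
```

View pics/t5.png

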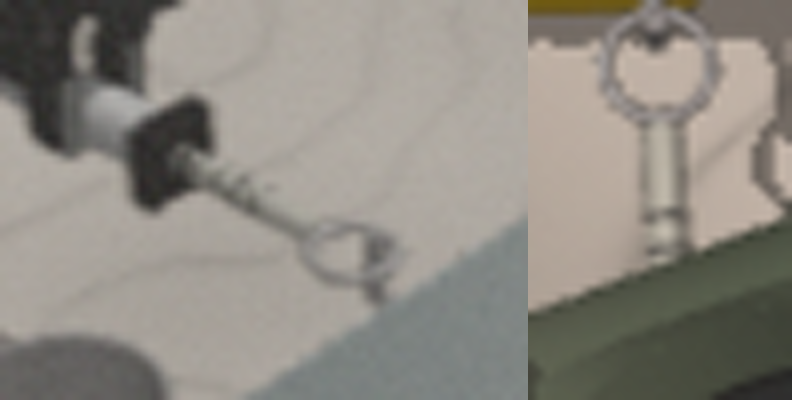

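The ring is hooked on the prong and the plunger is drawn out, with a dark mark next to the mouth at about (183,158). As a cross-check I'll get the extension from the ring's position in the top view.

Run:
```python
from h import *
from workcell import ctrl
f=ctrl.grab_frame("top");s=ctrl.state();g=ctrl.grab_frame("scene")
M=R.from_rotvec(s["orientation"]).as_matrix();u=-M[:,0];r=s["eef_pos"]+100*u;r[2]=108
p=proj(f,r).astype(int)
c=(p[0]-16+(659-528)/8-.45,p[1]-25+67/8-.45)
q=onz(f,c,108);print("ring",c,q,"plunger",(q-s["eef_pos"])[:2]@u[:2]-90)
# brightness profile along plunger axis in scene view, by plunger coord ahead of mouth (mouth = TCP+54)
for d in range(-6,60,2):
    P=s["eef_pos"]+(54+d)*u;P[2]=111;x,y=proj(g,P)
    print(d,cv2.getRectSubPix(cv2.cvtColor(g["image"],cv2.COLOR_RGB2GRAY),(1,3),(float(x),float(y))).ravel().tolist(),end=" ")
```

```text
ring (np.float64(333.925), np.float64(190.925)) [583.28139015 -36.19105587 108.        ] plunger 52.639119242635275
-6 [54, 72, 80] -4 [66, 84, 80] -2 [79, 89, 79] 0 [86, 89, 84] 2 [88, 94, 91] 4 [94, 109, 100] 6 [111, 119, 109] 8 [120, 127, 119] 10 [124, 138, 128] 12 [133, 143, 126] 14 [145, 144, 120] 16 [158, 139, 117] 18 [158, 131, 118] 20 [152, 135, 122] 22 [151, 144, 126] 24 [154, 148, 122] 26 [155, 139, 117] 28 [150, 131, 117] 30 [137, 129, 125] 32 [126, 136, 132] 34 [138, 139, 123] 36 [148, 137, 116] 38 [154, 140, 122] 40 [159, 145, 128] 42 [153, 149, 133] 44 [153, 153, 138] 46 [159, 155, 138] 48 [164, 158, 139] 50 [165, 157, 140] 52 [165, 158, 139] 54 [166, 158, 137] 56 [166, 159, 139] 58 [165, 157, 139]
```

Run:
```python
from h import *
s,f=wrist();_,f0=pickle.load(open("w2.pkl","rb"))
for q in(f0,f):
    g=cv2.cvtColor(q["image"],cv2.COLOR_RGB2GRAY)[60:180,305:340].mean(1)
    d=np.where(g<60)[0]+60;e=np.gradient(g);print(d.min(),d.max(),g[d.max()-62:d.max()-55].round())
```

```bash
python3 meas.py
```

```text
114 150 [ 20.  19.  46. 113. 178. 184. 184.]
114 150 [ 22.  18.  28.  92. 178. 185. 186.]
pull 63.23429284195678 X [441.   -46.3   95.51] F along -10.33 sd 0.54 W [10.31  0.82 -1.57] head 0.0713 open 24.29587047387951 t 13.55
```

There's no slip in the grip, and the estimates agree on 51–53 mm. I'll add 1 mm of margin, settle and hand in.

Request:
nudge_tcp(
  increments=[
    {"finger_gap":20,"trans":[1,0,0]},
    {"finger_gap":20},
    {"finger_gap":20},
    {"finger_gap":20},
    {"finger_gap":20},
  ],
)

```text
time_s: 14.1
eef_pos: [440.0, -46.4, 95.5]
orientation: [-0.112, 3.137, 0.0]
wrist_force: [10.0, 0.8, -1.0]
opening: 23.8
grip_force: 59.7
```

```bash
python3 meas.py; python3 -c "
from workcell import ctrl
print(ctrl.sign_off())"
```

```text
pull 64.19210694201445 X [440.04 -46.38  95.52] F along -10.65 sd 0.52 W [10.64  0.64 -1.71] head 0.0712 open 23.828209826126535 t 14.55
the job is handed in; nothing more can be done
None
```

The job is handed in: the balance is gripped by its tube, hooked on the single prong and held steady at about 53 mm of draw (about 10.6 N), which puts the 1 kg mark just out and the next thin mark still hidden; I estimated this from force, arm travel and the top camera because the mark was too small to read clearly.

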